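# Lock the lift-out rail with its square key and hang the double hook

### The arm

A 6-joint arm with a two-finger parallel gripper is mounted at the origin on a cart in front of the work surface, level with it; the furniture and walls round the work are solid. World frame = base frame: x ahead of the robot, y to its left, z up, the work surface at z = 0. Lengths are in m, angles in rad, forces in N, time in s.
With the tool pointing down it reaches from about 0.3 to 0.85 m from the base axis. Payload 5.4 kg.
Tool frame: the origin (TCP) lies midway between the tips of the shut fingers; the grasp point (between the pads) lies 19 mm behind it (hold_point_z is the z of the grasp point in the tool frame, in m); z points along the fingers, y is the line along which they close (so a half turn about z gives the same grasp; the last joint's range is limited). The gripper opens to 85 mm and grips with 20 to 120 N. Pads are 22 mm wide; open, the fingers measure 114 mm over their backs; the gripper's body (76 mm by 85 mm) begins 54 mm behind the grasp point. The pads swing forward as they close: fully open they stand 13 mm farther back than shut.
Start: joints at [1.096, 0.158, 1.597, -0, 1.386, -0.21], TCP at [0.15, 0.555, 0.231] pointing down, gripper open.
Joint ranges: [-2.91, 2.91], [-0.94, 2.29], [0.18, 2.7], [-1.29, 4.43], [0.17, 2.64], [-3, 3]. Speed limits (rad/s): [2.57, 2.57, 3.14, 3.14, 3.14, 3.14].

### API

Orientations are given as a 3x3 rotation matrix whose columns are the frame's x, y, z axes.
In Python, from plant import * gives the robot as it stands.
- The arm moves only by the tool carry_out, never from a script. Its argument "steps" is a list of rows, each an object of numbers: "x", "y", "z": the shift along the tool's x, y, z as a fraction of full scale; "turn": the turn about the tool's z as a fraction of full scale; "grip": the closure, from 0 (fully open) to 1 (shut). In form: [{"x": .., "y": .., "z": .., "turn": .., "grip": ..}, ...]. A call has 1 to 8 rows; each row shifts and turns the commanded pose from where the row before left it, along the tool's axes as they then stand; what a row does not reach is not made up. Full scale, the value 1, is 0.02 m for a shift and 10 degrees for a turn. A row lasts 1/8 s, in which the tool goes at most 62.5 mm and 10.7 degrees, less where a joint would pass 70% of its speed; a pose out of reach is approached as far as the arm can. A call with a number of a shift or a turn outside -1 to 1 is refused whole. A call with a gripper value outside its range is refused whole. The fingers move at their own pace and stop on an object; "newtons" is the grip in N (left out, the last holds). Time passes only in rows, so rows that do not move let the fingers close. It gives the time, the measured TCP pose, the force, the opening and the grip force at its end, in the units of the state.
- sense(): the state, without advancing time (a new reading comes with each control period).
- get_image(name): name is "scene" or "top"; returns the picture (400x640x3 uint8, red, green, blue); there is no depth.
- camera_model(name): a dict with "mtx" (3x3 intrinsics, pixels), "D" ([k1, k2, p1, p2, k3] as OpenCV has them; the pictures are not rectified), "eye" and "orientation" of the camera in the world. Camera axes: x right, y up, looking along -z (the intrinsics and any distortion apply to the point x, -y, -z); pixel columns grow to the right and rows downward; lengths in m; the calibration is good to about 2 mm. A picture is of the moment at which its call begins. camera_model takes no time and is no camera call.
- finish_job(): hands the job in; it is judged then, once.
The state is a dict: "clock": time; "q": joint angles; "qvel": joint speeds; "joint_torque": joint torques, N m; "ee_pos": TCP position; "orientation": TCP orientation; "contact_force": force on the tool from outside, world axes, zero at the start; "torque": the same for the moment, N m; "opening": finger opening in m; "grip_force": force on a finger pad.
Only numpy, scipy, OpenCV 4.12 (cv2) and the standard library are available. Lean on these libraries where they do the work, as an engineer would, in place of code of your own. Each camera call takes 0.05 s, during which the arm holds its last target. There are 200 camera calls.

### The job

The bar of this worktop rail has been washed and laid back in its posts, but it is not locked yet. Take the square key out of its socket in the left post, push it fully home into the square recess of the locking knob on the right post and turn the knob clockwise with the key as far as it goes, so that its tongue lies across the bar; then stand the key back fully home in its socket and hang the double hook over the bar between the posts, only after the bar is locked. Do not push the knob with the fingers, and leave the garlic and the mug where they are.

Things in the scene. Friction and masses are not known exactly. Their poses are not given: they have to be found in the camera images.
- rail_stand: Worktop rail, fixed: wooden foot (96 x 290 x 18 mm), two posts with cast heads, a bar between. Origin: worktop level under the bar's middle; x away from the robot at yaw 0, y along the bar to the left post. Heads: x -56 to +16 mm, 44 mm in y, centred at y -110 (right, top z 157) and +110 mm (left, top z 164). Bar axis x 0, z 150 mm; free for hanging y -75 to +75. Yaw within 0.2 rad.
- bar: Loose round steel bar, 12 mm thick, 252 mm long, 0.2 kg, along the stand's y. Its left end sits in a closed hole of the left head, its right end in an open-topped groove of the right head, free to lift out while the tongue is off. Origin: its middle. It may roll about its axis.
- keeper (a joint): Turn of the locking knob (steel boss 42 mm across, 24 high, underside z 158.5 mm; at its foot a tongue 15 wide, 6 thick, reaching 43 mm from the axis, 2 mm above the bar) about the vertical, rad: starts 0 to 0.35 (tongue along the stand's +y at 0), grows clockwise seen from above; stop at 1.571, tongue along +x across the bar (locked). Friction about 0.06 N m; stays where left.
- recess (a point): Centre of the mouth of the knob's square recess, in the boss's top face, on the knob's axis: x -31.4, y -110, z 182.5 mm of the stand. Recess 14 x 14 mm, 18 mm deep, sides along this frame's x and y, which turn with the knob: its yaw is the stand's yaw minus the joint value.
- square_key: Loose key, 0.12 kg, upright in its socket at the start, yaw within 0.5 rad of the stand's. Origin: underside of its flange (26 mm across, 4 thick). Below: square tip 12 x 12 mm along its x, y, 16 long, last 3.5 tapered. Above: shank, flat black handle z 28 to 58 mm, 14 thick in x, 54 wide in y. Fully home the flange lies on the face round the hole. About 0.18 rad of play in the recess.
- key_socket (a point): Centre of the mouth of the key's round socket (19 mm across, 22 mm deep) in the top of the left head, at x -31.4, y +110, z 164 mm of the stand.
- rail_hook: Loose steel double hook, 0.09 kg, standing right of the rail: upside-down U of 4 mm strip with round top, 36 mm wide in y, 28 over its legs in x, 20 mm gap, 84 high, inside top at z 80. From each foot a hook reaches to x +-34 and up to z 21 mm. Same after a half turn. Origin: underside centre; hung, the bar runs along its y and the origin is 76 mm above the worktop. Yaw within 0.6 rad.
- garlic: Garlic bulb, about 60 mm, loose bystander standing right of the rail. Origin: centre of its underside.
- mug: Small coffee mug with a handle, 64 x 93 x 53 mm, loose bystander right of the rail. Origin: centre of its underside. The mug, the garlic and the double hook swap places between starts.
- bar_seat (a point): Point of the stand where the middle of the seated bar belongs: x = 0, y = 0, z = 150 mm of the stand.
There are look-alikes about, which are no part of the job. Leave any orange look-alike of the square_key alone.

How it is judged:
On the way, in this order (a step that is already met when the one before it is completed fails the run):
1. the key stands fully home in the recess of the knob, which is not yet locked (horizontal distance between square_key and recess below 0.004 m and z of square_key in the frame of recess below 0.005 m and angle between square_key's own z axis and vertical below 0.15 rad and value of joint keeper below 1.2 rad), for 0.1 s.
2. the knob is turned to its stop with the key still in the recess (value of joint keeper above 1.45 rad and horizontal distance between square_key and recess below 0.005 m and z of square_key in the frame of recess below 0.008 m), for 0.1 s.
3. the double hook hangs over the bar (z of rail_hook in the frame of rail_stand between 0.066 and 0.084 m and horizontal distance between rail_hook and bar_seat below 0.09 m and contact force between rail_hook and bar above 0.1 N), for 0.2 s.
At the end, for the whole second after the job is handed in: Knob at its stop (over 1.4 rad), bar seated within 6 mm, key upright in its socket, flange down within 5 mm, and the double hook upright (within 0.3 rad), hung by its bridge on the bar within 75 mm of its middle; hook and key released and at rest, garlic and mug moved under 30 mm (value of joint keeper above 1.4 rad and distance between bar and bar_seat below 0.006 m and horizontal distance between square_key and key_socket below 0.006 m and z of square_key in the frame of key_socket below 0.005 m and angle between square_key's own z axis and vertical below 0.15 rad and z of rail_hook in the frame of rail_stand between 0.068 and 0.082 m and x of rail_hook in the frame of rail_stand between -0.02 and 0.02 m and y of rail_hook in the frame of rail_stand between -0.075 and 0.075 m and angle between rail_hook's own z axis and vertical below 0.3 rad and contact force between rail_hook and bar above 0.1 N and linear speed of each of rail_hook, square_key below 0.05 m/s); the robot touches nothing.
It fails at once if the fingers push the locking knob (contact force between the fingers and keeper above 3 N).
It fails at once if the garlic is moved (distance of garlic from where it was at the start of the episode above 0.03 m).
It fails at once if the mug is moved (distance of mug from where it was at the start of the episode above 0.03 m).
It also fails if it takes over 67 s, if anything falls off the work surface, if the arm or the gripper's body presses on something with over 40 N, if the wrist force passes 120 N, or if a joint passes its speed limit or range.

## Working session

There is one attempt and no reset: what is moved stays moved. The work goes in short steps, Python scripts to look and compute and a tool call to move; the robot and the scene stay as the last step left them, time stands still between calls to the robot, and variables do not carry over. Pictures are saved under pics/ and viewed, at most 10 in all, crops included, and the job is handed in when it is done.

Besides the shell and the picture viewer there is one more tool, called as name([rows], argument=value, ...), one row to a line, values as JSON. carry_out: Moves the arm, as the interface text tells. Its arguments: {"type":"object","properties":{"steps":{"type":"array"},"newtons":{"type":"number"}},"required":["steps"]}

```bash
mkdir -p pics; ls
python3 - <<'E'
from plant import *
import cv2
for n in("scene","top"):
    im=get_image(n); cv2.imwrite(f"pics/{n}0.png",im[:,:,::-1]); c=camera_model(n); print(n,c)
s=sense();print(s)
E
```

```text
pics
scene {'mtx': array([[370.95843991,   0.        , 323.2799454 ],
       [  0.        , 370.95843991, 205.40706379],
       [  0.        ,   0.        ,   1.        ]]), 'D': array([-0.04909897,  0.        ,  0.        ,  0.        ,  0.        ]), 'eye': array([-0.10784137, -0.48224877,  0.98156396]), 'orientation': array([[ 0.58513507,  0.6075423 , -0.53713062],
       [-0.81074487,  0.42389792, -0.40373669],
       [-0.01759856,  0.67171639,  0.74059934]])}
top {'mtx': array([[418.08407995,   0.        , 317.23720281],
       [  0.        , 418.08407995, 202.36981372],
       [  0.        ,   0.        ,   1.        ]]), 'D': array([0.00542882, 0.        , 0.        , 0.        , 0.        ]), 'eye': array([ 0.32518442, -0.0158844 ,  1.08983613]), 'orientation': array([[-0.1274103 ,  0.97168127, -0.19900282],
       [-0.99184882, -0.12514189,  0.02398822],
       [-0.00159469,  0.20043706,  0.97970528]])}
{'clock': 0.1, 'q': array([ 1.09591757e+00,  1.59016496e-01,  1.59813970e+00, -2.35711440e-05,
        1.38616406e+00, -2.10093647e-01]), 'qvel': array([ 0.0001517 , -0.00209813, -0.00238316,  0.00041983, -0.00093959,
        0.00029652]), 'joint_torque': array([-5.10373866e-04, -3.96991181e+01, -3.32338750e+01, -2.46647869e-04,
        4.22211524e-03, -2.39686040e-05]), 'ee_pos': array([0.15024664, 0.55445652, 0.2303815 ]), 'orientation': array([[-9.65149769e-01,  2.61697022e-01, -7.69304375e-04],
       [ 2.61697935e-01,  9.65148588e-01, -1.54703104e-03],
       [ 3.37639616e-04, -1.69444201e-03, -9.99998507e-01]]), 'contact_force': array([-0.08002664, -0.31987307,  0.52998896]), 'torque': array([ 0.01828857, -0.03376374, -0.0405867 ]), 'grip_force': 0.0, 'opening': 0.08570281932890529}
```

View pics/scene0.png

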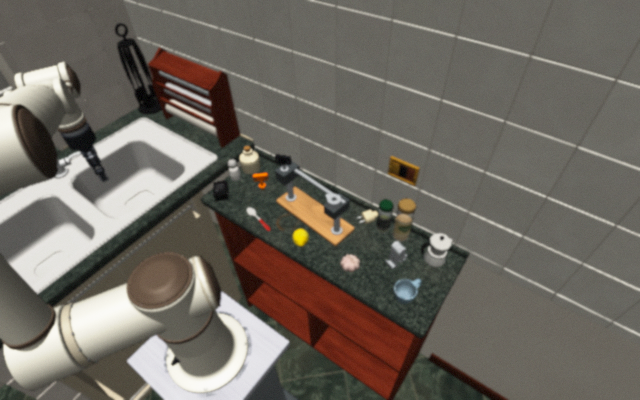

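View pics/top0.png

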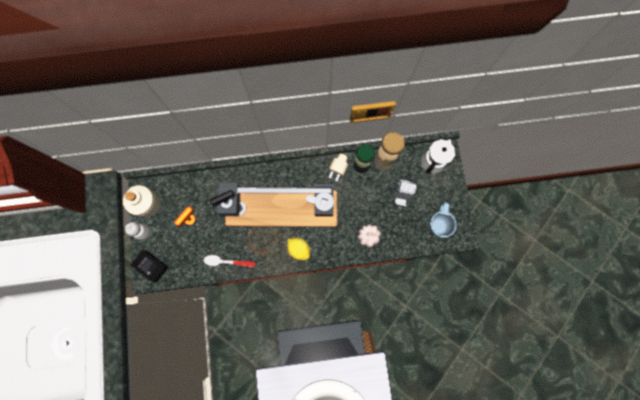

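The scene view shows the rail (about 315,205), the key in the left head (284,160), the knob (334,200) and the hook (398,250). In the top view the key is at (225,197), the knob at (323,203), the hook at (405,193), the garlic at (369,235) and the mug at (443,222). I'll zoom in.

Run:
```python
import cv2,numpy as np
def c(f,x,y,w,h,k): return cv2.resize(cv2.imread(f)[y:y+h,x:x+w],None,fx=k,fy=k,interpolation=cv2.INTER_CUBIC)
a=c("pics/top0.png",205,170,140,75,5.7)[:, :798]
b=c("pics/top0.png",385,170,45,45,3.5)
cv2.imwrite("pics/topc.png",a)
s=c("pics/scene0.png",265,145,100,100,6)
h=c("pics/scene0.png",380,230,40,50,5)
s[0:0]=0
out=np.zeros((600,800,3),np.uint8); out[:,:600]=s; out[:250,600:]=h
b=c("pics/top0.png",388,173,40,40,5); out[300:500,600:]=b
cv2.imwrite("pics/scenec.png",out)
```

```text
(no output)
```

View pics/topc.png

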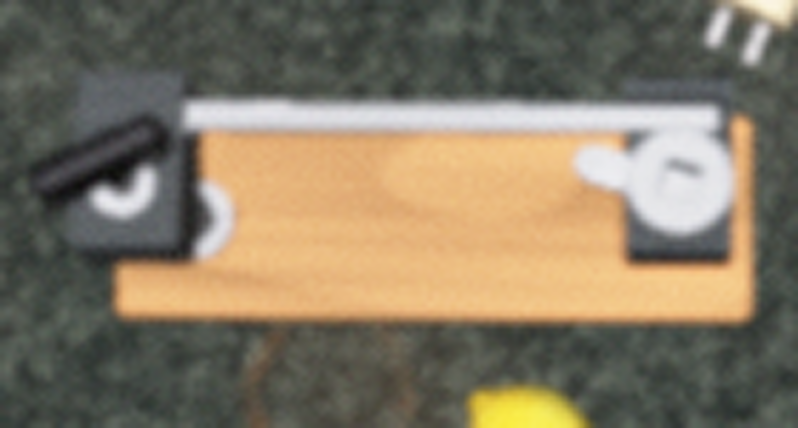

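View pics/scenec.png

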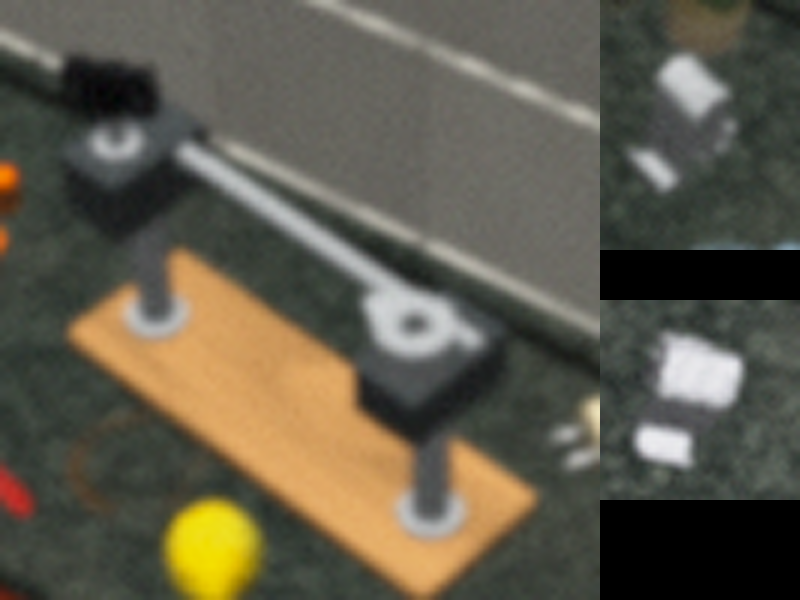

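The crops give these points. Top crop: foot corners (115,318), (755,322), (752,118); knob centre (680,178); tongue tip (577,162); key handle (35,190)-(165,125). Scene crop: foot corners (425,598), (538,495), (68,332), (180,250); recess (412,322); key flange (117,142). Next I'll fit the poses.

```bash
cat > h.py <<'E'
import numpy as np,cv2
from scipy.optimize import least_squares
from plant import *
def proj(n,P):
    c=camera_model(n);p=(np.atleast_2d(P)-c["eye"])@c["orientation"]
    p=p*[1,-1,-1]
    return cv2.projectPoints(p.reshape(-1,1,3),np.zeros(3),np.zeros(3),c["mtx"],c["D"])[0][:,0]
def ray(n,uv):
    c=camera_model(n);q=cv2.undistortPoints(np.array([[uv]],float),c["mtx"],c["D"])[0,0]
    d=c["orientation"]@np.array([q[0],-q[1],-1]);return c["eye"],d
def atz(n,uv,z):
    e,d=ray(n,uv);return e+d*(z-e[2])/d[2]
def tri(uvt,uvs):
    A=[];b=[]
    for n,u in(("top",uvt),("scene",uvs)):
        e,d=ray(n,u);d/=np.linalg.norm(d);M=np.eye(3)-np.outer(d,d);A.append(M);b.append(M@e)
    s=np.linalg.lstsq(np.vstack(A),np.hstack(b),rcond=None);return s[0],float(s[1][0])**.5
def R(a): return np.array([[np.cos(a),-np.sin(a)],[np.sin(a),np.cos(a)]])
def stand(S,P):
    P=np.atleast_2d(P).astype(float);return np.c_[P[:,:2]@R(S[2]).T+S[:2],P[:,2]]
def un(p,k,o): return (np.array(p)+.5)/k-.5+np.array(o)
def T(p): return un(p,5.7,(205,170))
def S(p): return un(p,6,(265,145))
def HT(p): return un(p,5,(388,173))
def HS(p): return un(p,5,(380,230))
E
cat > m1.py <<'E'
from h import *
top=[((115,318),'f',-1,1),((755,322),'f',-1,-1),((752,112),'f',1,-1)]
sc=[((425,598),'f',-1,-1),((538,495),'f',1,-1),((68,332),'f',-1,1),((180,250),'f',1,1)]
pts=[("top",T(p),(i,j)) for p,_,i,j in top]+[("scene",S(p),(i,j)) for p,_,i,j in sc]
oth=[("top",T((681,178)),(-.0314,-.110,.1825)),("scene",S((412,322)),(-.0314,-.110,.1825)),
("top",T((721,115)),(0,-.126,.150)),("top",T((185,114)),(0,.088,.150)),("scene",S((180,150)),(0,.088,.150)),
("scene",S((117,142)),(-.0314,.11,.168)),("top",T((122,186)),(-.0314,.11,.168))]
def res(v):
    r=[]
    for n,u,(i,j) in pts: r.append(proj(n,stand(v,(v[3]+i*.048,j*.145,.018)))[0]-u)
    for n,u,P in oth: r.append(proj(n,stand(v,P))[0]-u)
    return np.ravel(r)
s=least_squares(res,[.45,0,0,-.02],loss="soft_l1");v=s.x
print("stand",v.round(4));print(res(v).reshape(-1,2).round(1).tolist())
print("tri recess",tri(oth[0][1],oth[1][1]), "model",stand(v,(-.0314,-.11,.1825)))
print("tri flange",tri(oth[6][1],oth[5][1]), "model",stand(v,(-.0314,.11,.168)))
rc=stand(v,(-.0314,-.11,0))[0,:2]
for tip in((577,160),(577,165)):
    d=atz("top",T(tip),.1645)[:2]-rc; print("tongue",np.linalg.norm(d),"keeper",v[2]+np.pi/2-np.arctan2(d[1],d[0]))
a,b=[atz("top",T(p),.222) for p in((37,188),(163,128))];d=(a-b)[:2];print("key handle mid",(a+b)/2,np.linalg.norm(d),"key yaw",np.arctan2(-d[0],d[1]), "expected",stand(v,(-.0314,.11,.222)))
# hook
for nm,u,w in(("bridge",(98,72),(92,86)),):print(nm,tri(HT(u),HS(w)))
a,b=[atz("top",HT(p),.075)[:2] for p in((58,95),(128,108))];d=a-b;print("hookyaw top",np.arctan2(-d[0],d[1]),np.linalg.norm(d))
a,b=[atz("top",HT(p),.021)[:2] for p in((37,128),(92,132))];d=a-b;print("foot top yaw",np.arctan2(-d[0],d[1]),np.linalg.norm(d),(a+b)/2)
a,b=[atz("scene",HS(p),.075)[:2] for p in((57,75),(100,118))];d=a-b;print("hookyaw scene",np.arctan2(-d[0],d[1]),np.linalg.norm(d))
print(sense()['clock'])
E
python3 m1.py
```

```text
stand [ 0.5571  0.0509 -0.1305 -0.0147]
[[0.0, -0.2], [-0.2, -0.7], [0.1, 0.1], [-0.8, -0.1], [-0.3, -0.2], [-1.5, -0.3], [-0.8, -0.7], [0.2, -0.3], [-0.0, 0.0], [-0.1, 0.3], [1.2, 0.3], [0.8, 1.0], [-0.7, 0.1], [0.5, -0.6]]
tri recess (array([ 0.51136101, -0.05386045,  0.18253283]), 0.0006248999927311898) model [[ 0.51166041 -0.0540735   0.1825    ]]
tri flange (array([0.54051745, 0.16388685, 0.16780239]), 0.0028221027644214983) model [[0.54029105 0.16405556 0.168     ]]
tongue 0.04274005539442496 keeper 0.2428385061073548
tongue 0.042281211862445385 keeper 0.1962844152931542
key handle mid [0.53817845 0.1617723  0.222     ] 0.05128392792911412 key yaw 0.3343744263319087 expected [[0.54029105 0.16405556 0.222     ]]
bridge (array([ 0.54189647, -0.26878056,  0.07462569]), 0.0006671632363199008)
hookyaw top -0.31800848267594806 0.03515008882196081
foot top yaw -0.2026272813381821 0.02871516183580685 [ 0.52447556 -0.25910604]
hookyaw scene -0.346957775162409 0.038279964691624604
0.1
```

Stand at (0.557, 0.051), yaw -0.13. The recess triangulates to z 0.1825 and the flange to 0.168, both matching the text. Key yaw is 0.334 and the keeper is at about 0.22. A small planner will turn first, then give the shifts in the turned axes.

```bash
cat > p.py <<'E'
from h import *
import sys
ST=np.array([.5571,.0509,-.1305])
def plan(x,y,z,a):
    "target TCP and angle of tool y (mod pi); units of full scale"
    s=sense();O=s["orientation"];now=np.arctan2(O[1,1],O[0,1])
    t=(now-a+np.pi/2)%np.pi-np.pi/2          # clockwise = + turn
    n=now-t;ty=np.array([np.cos(n),np.sin(n)]);tx=np.array([ty[1],-ty[0]])*np.sign(np.cross(ty,[ -1*0,0]) or 1)
    Y=np.r_[ty,0];Z=np.array([0,0,-1.]);X=np.cross(Y,Z)
    d=np.array([x,y,z])-s["ee_pos"]
    print("t",round(s["clock"],2),"pos",s["ee_pos"].round(4),"ang",round(now,3),"turn",round(np.degrees(t)/10,3),"xyz",(np.array([X@d,Y@d,Z@d])/.02).round(3),"F",s["contact_force"].round(1),"open",round(s["opening"],4),"tilt",O[:2,2].round(4),"q6",round(s["q"][5],2))
if __name__=="__main__": plan(*map(float,sys.argv[1:]))
E
sed -i 's/;tx=.*$//' p.py
python3 p.py .540 .164 .25 .334
```

```text
t 0.1 pos [0.1502 0.5545 0.2304] ang 1.306 turn 5.569 xyz [-24.833  12.011  -0.981] F [-0.1 -0.3  0.5] open 0.0857 tilt [-0.0008 -0.0015] q6 -0.21
```

carry_out([
  {"x": 0,"y": 0,"z": -0.5,"turn": 0.93,"grip": 0},
  {"x": 0,"y": 0,"z": -0.5,"turn": 0.93,"grip": 0},
  {"x": 0,"y": 0,"z": 0,"turn": 0.93,"grip": 0},
  {"x": 0,"y": 0,"z": 0,"turn": 0.93,"grip": 0},
  {"x": 0,"y": 0,"z": 0,"turn": 0.93,"grip": 0},
  {"x": 0,"y": 0,"z": 0,"turn": 0.92,"grip": 0},
  {"x": -1,"y": 0.48,"z": 0,"turn": 0,"grip": 0},
  {"x": -1,"y": 0.48,"z": 0,"turn": 0,"grip": 0},
], newtons=60)

```text
clock: 1.1
ee_pos: [0.1818, 0.5228, 0.2507]
orientation: [[-0.328, 0.945, -0.001], [0.945, 0.328, -0.001], [-0.001, -0.001, -1.0]]
contact_force: [-0.2, -0.1, 0.0]
opening: 0.0856
grip_force: 0.0
```

carry_out([
  {"x": -1,"y": 0.48,"z": 0,"turn": 0,"grip": 0},
  {"x": -1,"y": 0.48,"z": 0,"turn": 0,"grip": 0},
  {"x": -1,"y": 0.48,"z": 0,"turn": 0,"grip": 0},
  {"x": -1,"y": 0.48,"z": 0,"turn": 0,"grip": 0},
  {"x": -1,"y": 0.48,"z": 0,"turn": 0,"grip": 0},
  {"x": -1,"y": 0.48,"z": 0,"turn": 0,"grip": 0},
  {"x": -1,"y": 0.48,"z": 0,"turn": 0,"grip": 0},
  {"x": -1,"y": 0.48,"z": 0,"turn": 0,"grip": 0},
])

```text
clock: 2.1
ee_pos: [0.307, 0.3967, 0.2508]
orientation: [[-0.328, 0.945, -0.001], [0.945, 0.328, -0.001], [-0.0, -0.001, -1.0]]
contact_force: [0.0, -0.2, -1.0]
opening: 0.0857
grip_force: 0.0
```

carry_out([
  {"x": -1,"y": 0.48,"z": 0,"turn": 0,"grip": 0},
  {"x": -1,"y": 0.48,"z": 0,"turn": 0,"grip": 0},
  {"x": -1,"y": 0.48,"z": 0,"turn": 0,"grip": 0},
  {"x": -1,"y": 0.48,"z": 0,"turn": 0,"grip": 0},
  {"x": -1,"y": 0.48,"z": 0,"turn": 0,"grip": 0},
  {"x": -1,"y": 0.48,"z": 0,"turn": 0,"grip": 0},
  {"x": -1,"y": 0.48,"z": 0,"turn": 0,"grip": 0},
  {"x": -1,"y": 0.48,"z": 0,"turn": 0,"grip": 0},
])

```text
clock: 3.1
ee_pos: [0.4319, 0.2708, 0.2508]
orientation: [[-0.328, 0.945, -0.001], [0.945, 0.328, -0.0], [0.0, -0.001, -1.0]]
contact_force: [-0.1, 0.4, -0.9]
opening: 0.0853
grip_force: 0.0
```

carry_out([
  {"x": -1,"y": 0.48,"z": 0,"turn": 0,"grip": 0},
  {"x": -1,"y": 0.48,"z": 0,"turn": 0,"grip": 0},
  {"x": -1,"y": 0.48,"z": 0,"turn": 0,"grip": 0},
  {"x": -1,"y": 0.48,"z": 0,"turn": 0,"grip": 0},
  {"x": -1,"y": 0.48,"z": 0,"turn": 0,"grip": 0},
  {"x": -0.83,"y": 0.48,"z": 0,"turn": 0,"grip": 0},
  {"x": 0,"y": 0,"z": 0,"turn": 0,"grip": 0},
])

```text
clock: 3.98
ee_pos: [0.5253, 0.1792, 0.2511]
orientation: [[-0.326, 0.945, -0.0], [0.945, 0.326, -0.0], [0.0, -0.0, -1.0]]
contact_force: [0.7, 0.8, -1.1]
opening: 0.0854
grip_force: 0.0
```

```bash
python3 p.py .540 .164 .188 .334; python3 -c "
from plant import *
import cv2
for n in('scene','top'): cv2.imwrite('pics/'+n+'1.png',get_image(n)[:,:,::-1])
a=cv2.imread('pics/scene1.png')[130:230,255:355];b=cv2.imread('pics/top1.png')[160:230,190:260]
import numpy as np
o=np.zeros((450,800,3),np.uint8);o[:400,:400]=cv2.resize(a,None,fx=4,fy=4,interpolation=2);o[:399,400:799]=cv2.resize(b,None,fx=5.7,fy=5.7,interpolation=2);cv2.imwrite('pics/c1.png',o)"
```

```text
t 3.98 pos [0.5253 0.1792 0.2511] ang 0.332 turn -0.011 xyz [-0.959  0.447  3.157] F [ 0.7  0.8 -1.1] open 0.0854 tilt [-0.0002 -0.    ] q6 -0.22
```

View pics/c1.png

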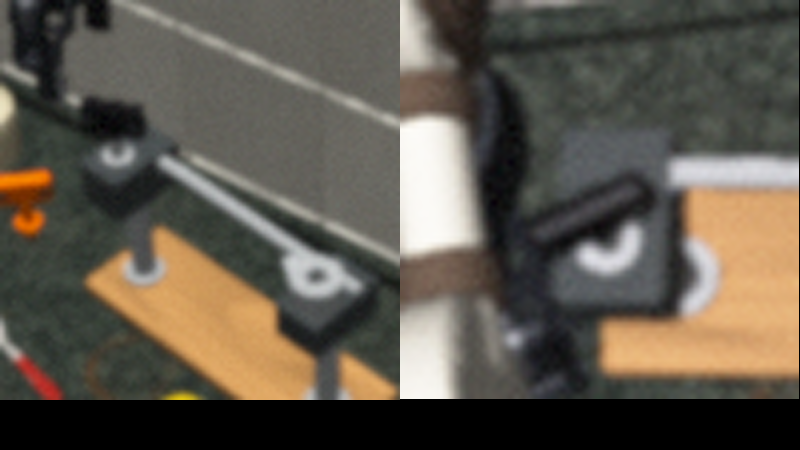

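The gripper stands about 20 mm left of the key, as the planner says, and the black handle lies along its x axis. I'll close the gap and go down.

carry_out([
  {"x": -0.95,"y": 0.43,"z": 0,"turn": 0,"grip": 0},
  {"x": 0,"y": 0,"z": 1,"turn": 0,"grip": 0},
  {"x": 0,"y": 0,"z": 1,"turn": 0,"grip": 0},
  {"x": 0,"y": 0,"z": 0.8,"turn": 0,"grip": 0},
  {"x": 0,"y": 0,"z": 0.35,"turn": 0,"grip": 0},
  {"x": 0,"y": 0,"z": 0,"turn": 0,"grip": 0.5},
  {"x": 0,"y": 0,"z": 0,"turn": 0,"grip": 0.7},
  {"x": 0,"y": 0,"z": 0,"turn": 0,"grip": 0.8},
], newtons=60)

```text
clock: 5.08
ee_pos: [0.5392, 0.1651, 0.1891]
orientation: [[-0.328, 0.945, 0.001], [0.945, 0.328, 0.0], [-0.0, 0.001, -1.0]]
contact_force: [-0.3, 0.5, 1.1]
opening: 0.0323
grip_force: 0.0
```

carry_out([
  {"x": 0,"y": 0,"z": 0,"turn": 0,"grip": 1},
  {"x": 0,"y": 0,"z": 0,"turn": 0,"grip": 1},
  {"x": 0,"y": 0,"z": 0,"turn": 0,"grip": 1},
  {"x": 0,"y": 0,"z": 0,"turn": 0,"grip": 1},
])

```text
clock: 5.58
ee_pos: [0.539, 0.1651, 0.1888]
orientation: [[-0.328, 0.945, 0.001], [0.945, 0.328, 0.0], [-0.0, 0.001, -1.0]]
contact_force: [-0.3, 0.3, 3.9]
opening: 0.0132
grip_force: 59.6
```

```bash
python3 p.py .5116 -.054 .235 -.35
```

```text
t 5.58 pos [0.539  0.1651 0.1888] ang 0.334 turn 3.918 xyz [-10.759   2.468  -2.308] F [-0.3  0.3  3.9] open 0.0132 tilt [0.0009 0.0001] q6 -0.25
```

carry_out([
  {"x": 0,"y": 0,"z": -0.8,"turn": 0,"grip": 1},
  {"x": 0,"y": 0,"z": -0.8,"turn": 0,"grip": 1},
  {"x": 0,"y": 0,"z": -0.8,"turn": 0,"grip": 1},
  {"x": 0,"y": 0,"z": 0,"turn": 0.98,"grip": 1},
  {"x": 0,"y": 0,"z": 0,"turn": 0.98,"grip": 1},
  {"x": 0,"y": 0,"z": 0,"turn": 0.98,"grip": 1},
  {"x": 0,"y": 0,"z": 0,"turn": 0.98,"grip": 1},
  {"x": 0,"y": 0,"z": 0,"turn": 0,"grip": 1},
], newtons=80)

```text
clock: 6.58
ee_pos: [0.5388, 0.1651, 0.2371]
orientation: [[0.341, 0.94, 0.001], [0.94, -0.341, 0.0], [0.0, 0.001, -1.0]]
contact_force: [0.0, -0.7, -1.6]
opening: 0.0128
grip_force: 78.5
```

carry_out([
  {"x": -0.9,"y": 0.205,"z": 0,"turn": 0,"grip": 1},
  {"x": -0.9,"y": 0.205,"z": 0,"turn": 0,"grip": 1},
  {"x": -0.9,"y": 0.205,"z": 0,"turn": 0,"grip": 1},
  {"x": -0.9,"y": 0.205,"z": 0,"turn": 0,"grip": 1},
  {"x": -0.9,"y": 0.205,"z": 0,"turn": 0,"grip": 1},
  {"x": -0.9,"y": 0.205,"z": 0,"turn": 0,"grip": 1},
  {"x": -0.9,"y": 0.205,"z": 0,"turn": 0,"grip": 1},
  {"x": -0.9,"y": 0.205,"z": 0,"turn": 0,"grip": 1},
])

```text
clock: 7.58
ee_pos: [0.5199, 0.0173, 0.2363]
orientation: [[0.343, 0.939, 0.0], [0.939, -0.343, 0.0], [0.0, 0.0, -1.0]]
contact_force: [0.7, 0.2, -2.0]
opening: 0.0129
grip_force: 78.6
```

carry_out([
  {"x": -0.9,"y": 0.205,"z": 0,"turn": 0,"grip": 1},
  {"x": -0.9,"y": 0.205,"z": 0,"turn": 0,"grip": 1},
  {"x": -0.9,"y": 0.205,"z": 0,"turn": 0,"grip": 1},
  {"x": -0.8,"y": 0.195,"z": 0,"turn": 0,"grip": 1},
  {"x": 0,"y": 0,"z": 0,"turn": 0,"grip": 1},
  {"x": 0,"y": 0,"z": 0,"turn": 0,"grip": 1},
])

```text
clock: 8.32
ee_pos: [0.5113, -0.0526, 0.2363]
orientation: [[0.343, 0.939, -0.0], [0.939, -0.343, 0.0], [0.0, -0.0, -1.0]]
contact_force: [0.3, 0.6, -1.4]
opening: 0.0129
grip_force: 78.6
```

```bash
python3 p.py .5117 -.0528 .2073 -.35; python3 -c "
from plant import *
import cv2
for n in('scene','top'): cv2.imwrite('pics/'+n+'2.png',get_image(n)[:,:,::-1])
a=cv2.imread('pics/scene2.png')[165:235,300:370];b=cv2.imread('pics/top2.png')[165:235,285:355]
import numpy as np
o=np.zeros((400,800,3),np.uint8);o[:399,:399]=cv2.resize(a,None,fx=5.7,fy=5.7,interpolation=2);o[:399,400:799]=cv2.resize(b,None,fx=5.7,fy=5.7,interpolation=2);cv2.imwrite('pics/c2.png',o)"
```

```text
t 8.32 pos [ 0.5113 -0.0526  0.2363] ang -0.35 turn -0.002 xyz [-0.005  0.023  1.449] F [ 0.3  0.6 -1.4] open 0.0129 tilt [-0.      0.0004] q6 0.01
```

View pics/c2.png

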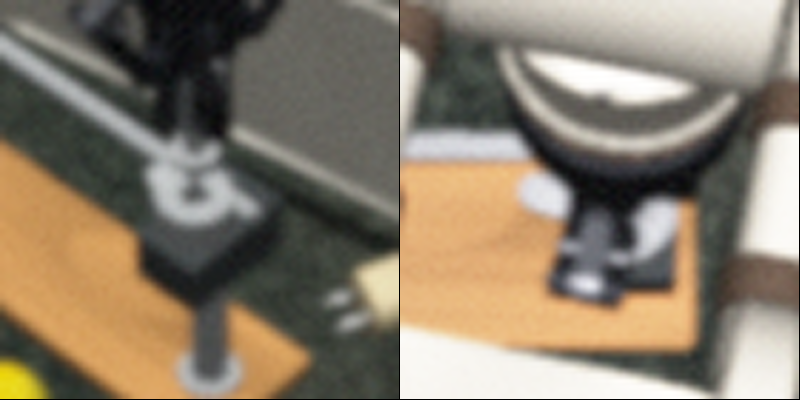

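The key's flange (195,160 in the left crop) hovers over the recess mouth (190,185), in line with it. I'll go down gently.

carry_out([
  {"x": 0,"y": 0.02,"z": 0.4,"turn": 0,"grip": 1},
  {"x": 0,"y": 0,"z": 0.25,"turn": 0,"grip": 1},
  {"x": 0,"y": 0,"z": 0.15,"turn": 0,"grip": 1},
  {"x": 0,"y": 0,"z": 0.1,"turn": 0,"grip": 1},
  {"x": 0,"y": 0,"z": 0,"turn": 0,"grip": 1},
])

```text
clock: 9.05
ee_pos: [0.5116, -0.0529, 0.2182]
orientation: [[0.343, 0.939, -0.0], [0.939, -0.343, 0.0], [0.0, -0.0, -1.0]]
contact_force: [0.6, -0.7, -1.0]
opening: 0.0126
grip_force: 78.6
```

carry_out([
  {"x": 0,"y": 0,"z": 0.15,"turn": 0,"grip": 1},
  {"x": 0,"y": 0,"z": 0.15,"turn": 0,"grip": 1},
  {"x": 0,"y": 0,"z": 0.15,"turn": 0,"grip": 1},
  {"x": 0,"y": 0,"z": 0.1,"turn": 0,"grip": 1},
  {"x": 0,"y": 0,"z": 0,"turn": 0,"grip": 1},
])

```text
clock: 9.68
ee_pos: [0.5117, -0.053, 0.2074]
orientation: [[0.343, 0.939, 0.0], [0.939, -0.343, -0.0], [-0.0, 0.0, -1.0]]
contact_force: [-1.1, 0.6, 0.1]
opening: 0.013
grip_force: 78.5
```

carry_out([
  {"x": 0,"y": 0,"z": 0.06,"turn": 0,"grip": 1},
  {"x": 0,"y": 0,"z": 0,"turn": 0,"grip": 1},
  {"x": 0,"y": 0,"z": 0,"turn": 0,"grip": 1},
])

```text
clock: 10.05
ee_pos: [0.5118, -0.053, 0.2073]
orientation: [[0.343, 0.939, 0.001], [0.939, -0.343, -0.0], [-0.0, 0.001, -1.0]]
contact_force: [-2.7, 0.7, 6.5]
opening: 0.0134
grip_force: 79.8
```

carry_out([
  {"x": 0,"y": 0.01,"z": -0.05,"turn": 0.5,"grip": 1},
  {"x": 0,"y": 0.015,"z": 0,"turn": 0.9,"grip": 1},
  {"x": 0,"y": 0.015,"z": 0,"turn": 0.9,"grip": 1},
  {"x": 0,"y": 0,"z": 0,"turn": 0,"grip": 1},
])

```text
clock: 10.55
ee_pos: [0.5123, -0.053, 0.2074]
orientation: [[0.682, 0.732, -0.0], [0.732, -0.682, 0.0], [0.0, -0.0, -1.0]]
contact_force: [-1.7, 2.3, 2.2]
opening: 0.013
grip_force: 79.1
```

```bash
python3 -c "
from plant import *
s=sense();print(s['torque'],s['contact_force'],s['ee_pos'])"
```

```text
[0.33468107 0.33628764 0.00669161] [-1.71626292  2.28169376  2.22687034] [ 0.51233767 -0.05303806  0.20736675]
```

carry_out([
  {"x": 0,"y": 0.015,"z": 0,"turn": 0.95,"grip": 1},
  {"x": 0,"y": 0.015,"z": 0,"turn": 0.95,"grip": 1},
  {"x": 0,"y": 0.015,"z": 0,"turn": 0.95,"grip": 1},
  {"x": 0,"y": 0.015,"z": 0,"turn": 0.95,"grip": 1},
  {"x": 0,"y": 0.015,"z": 0,"turn": 0.95,"grip": 1},
  {"x": 0,"y": 0,"z": 0,"turn": 0,"grip": 1},
])

```text
clock: 11.3
ee_pos: [0.5131, -0.0545, 0.2074]
orientation: [[1.0, -0.006, 0.0], [-0.006, -1.0, 0.0], [0.0, -0.0, -1.0]]
contact_force: [-1.5, 1.8, 2.9]
opening: 0.0128
grip_force: 79.1
```

carry_out([
  {"x": 0,"y": 0,"z": 0,"turn": 0.5,"grip": 1},
  {"x": 0,"y": 0,"z": 0,"turn": 0.4,"grip": 1},
  {"x": 0,"y": 0,"z": 0,"turn": 0,"grip": 1},
])

```text
clock: 11.68
ee_pos: [0.5131, -0.0547, 0.2074]
orientation: [[0.987, -0.162, 0.0], [-0.162, -0.987, -0.0], [0.0, 0.0, -1.0]]
contact_force: [-1.1, -0.0, 2.3]
opening: 0.0129
grip_force: 79.2
```

```bash
python3 -c "
from plant import *
s=sense();print(s['torque'],s['contact_force'],s['ee_pos'])";python3 p.py .5117 -.0528 .2073 -1.70
```

```text
[0.120166   0.24420452 0.0561345 ] [-1.10934001 -0.00504152  2.29835022] [ 0.51310834 -0.05473233  0.2073538 ]
t 11.68 pos [ 0.5131 -0.0547  0.2074] ang -1.733 turn -0.191 xyz [-0.082 -0.087  0.003] F [-1.1 -0.   2.3] open 0.0129 tilt [ 0.0002 -0.0004] q6 1.39
```

carry_out([
  {"x": 0,"y": 0,"z": 0,"turn": 0.4,"grip": 1},
  {"x": 0,"y": 0,"z": 0,"turn": 0.3,"grip": 1},
  {"x": 0,"y": 0,"z": 0,"turn": 0,"grip": 1},
])

```text
clock: 12.05
ee_pos: [0.5131, -0.0549, 0.2073]
orientation: [[0.96, -0.282, 0.0], [-0.282, -0.96, -0.001], [0.0, 0.001, -1.0]]
contact_force: [-2.5, -0.4, 3.4]
opening: 0.013
grip_force: 79.3
```

```bash
python3 -c "
from plant import *
s=sense();print(s['torque'],s['contact_force'],s['ee_pos'])";python3 p.py .5117 -.0528 .2073 -1.70
```

```text
[-0.1086809   0.43988512 -0.00694385] [-2.53021323 -0.40803915  3.36660612] [ 0.51310354 -0.05492987  0.20734801]
t 12.05 pos [ 0.5131 -0.0549  0.2073] ang -1.856 turn -0.896 xyz [-0.083 -0.097  0.002] F [-2.5 -0.4  3.4] open 0.013 tilt [ 0.0002 -0.0008] q6 1.52
```

carry_out([
  {"x": 0,"y": 0,"z": 0,"turn": 0.3,"grip": 1},
  {"x": 0,"y": 0,"z": 0,"turn": 0.2,"grip": 1},
  {"x": 0,"y": 0,"z": 0,"turn": 0,"grip": 1},
])

```text
clock: 12.42
ee_pos: [0.5131, -0.055, 0.2073]
orientation: [[0.931, -0.366, 0.0], [-0.366, -0.931, -0.001], [0.0, 0.001, -1.0]]
contact_force: [-2.9, -2.2, 4.0]
opening: 0.0132
grip_force: 79.4
```

```bash
python3 -c "
from plant import *
import cv2
s=sense();print(s['torque'],s['contact_force'],s['ee_pos'])
for n in('scene','top'): cv2.imwrite('pics/'+n+'3.png',get_image(n)[:,:,::-1])
a=cv2.imread('pics/scene3.png')[165:235,300:370];b=cv2.imread('pics/top3.png')[165:235,285:355]
import numpy as np
o=np.zeros((400,800,3),np.uint8);o[:399,:399]=cv2.resize(a,None,fx=5.7,fy=5.7,interpolation=2);o[:399,400:799]=cv2.resize(b,None,fx=5.7,fy=5.7,interpolation=2);cv2.imwrite('pics/c3.png',o)"
```

```text
[-0.35570671  0.55081699  0.00419552] [-2.85187768 -2.21280672  3.99150754] [ 0.5130748  -0.0550075   0.20734247]
```

View pics/c3.png

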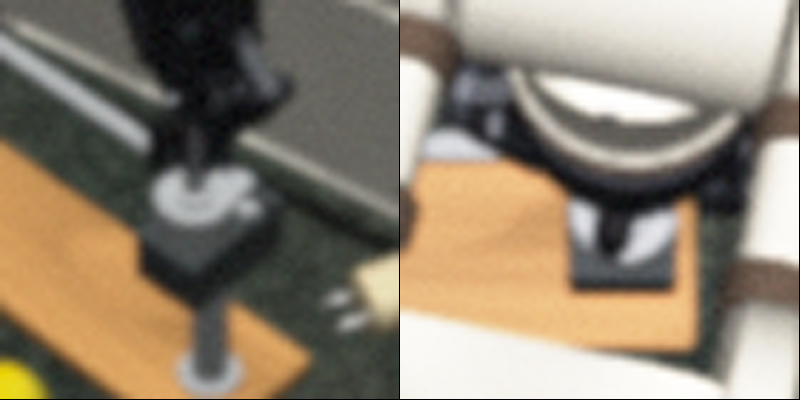

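Run:
```python
from h import *
v=[.5571,.0509,-.1305]
for k in(1.0,1.2,1.3,1.4,1.5,1.571):
    P=stand(v,[(-.0314+.043*np.sin(k),-.11+.043*np.cos(k),.1645)]); u=proj("scene",P)[0]
    print(k,((u+.5-[300,165])*5.7).round(0))
for P in [(-.0314,-.11,.1825),(0,-.126,.156),(-.0314,-.089,.1825)]: print(((proj("scene",stand(v,P))[0]+.5-[300,165])*5.7).round())
im=cv2.imread('pics/scene3.png')[187:207,318:352]
cv2.imwrite('pics/c4.png',cv2.resize(im,None,fx=16,fy=16,interpolation=2))
s=sense();print(s['joint_torque'],s['q'])
```

```text
1.0 [205. 158.]
1.2 [221. 161.]
1.3 [228. 163.]
1.4 [235. 166.]
1.5 [242. 170.]
1.571 [246. 172.]
[192. 192.]
[254. 210.]
[163. 173.]
[  1.37456652 -31.51597023 -31.34075403   1.03773393  -0.6657863
   0.04659168] [-3.40786072e-01  2.42717992e-02  1.78879812e+00 -8.38609186e-04
  1.32810339e+00  1.60546009e+00]
```

View pics/c4.png

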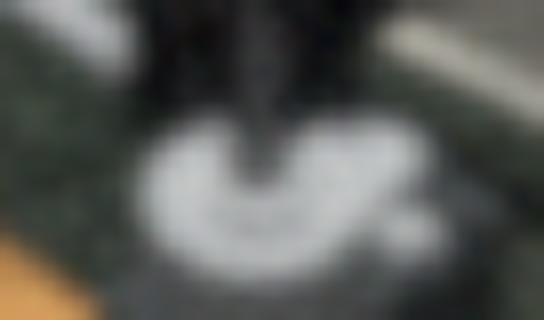

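The tongue end (425,140 in the crop, about 254,175 in the earlier one) lies where a keeper value of 1.5 to 1.57 projects. I'll turn a bit further and watch for the torque to rise at the stop.

carry_out([
  {"x": 0,"y": 0,"z": 0,"turn": 0.3,"grip": 1},
  {"x": 0,"y": 0,"z": 0,"turn": 0.2,"grip": 1},
  {"x": 0,"y": 0,"z": 0,"turn": 0,"grip": 1},
])

```text
clock: 12.9
ee_pos: [0.513, -0.0551, 0.2073]
orientation: [[0.895, -0.447, -0.0], [-0.447, -0.895, -0.001], [0.0, 0.001, -1.0]]
contact_force: [-2.7, -3.3, 4.2]
opening: 0.0129
grip_force: 79.6
```

```bash
python3 -c "
from plant import *
import numpy as np
s=sense();print(s['torque'],s['contact_force'],s['ee_pos'],s['joint_torque'][5]);O=s['orientation'];print(np.arctan2(O[1,1],O[0,1]))
from h import *
im=get_image('scene');cv2.imwrite('pics/scene4.png',im[:,:,::-1])
a=cv2.imread('pics/scene3.png').astype(int);print(np.abs(im[:,:,::-1].astype(int)-a)[183:207,335:352].max(2).max(0))
"
```

```text
[-0.68542783  0.69507209  0.20413053] [-2.69813038 -3.30862176  4.16410014] [ 0.51303575 -0.05505019  0.20734509] 0.3319644369184971
-2.0341714870976446
[17 13  8 14 14 13 29 23 16 20 26 21  7  8  8 10  9]
```

The torque is now 0.2 to 0.33 N m, well above friction, so the knob is at its stop. I'll relax the turn and lift the key out.

carry_out([
  {"x": 0,"y": -0.01,"z": 0,"turn": -0.6,"grip": 1},
  {"x": 0,"y": -0.01,"z": 0,"turn": -0.5,"grip": 1},
  {"x": 0,"y": 0,"z": -0.4,"turn": 0,"grip": 1},
  {"x": 0,"y": 0,"z": -0.5,"turn": 0,"grip": 1},
  {"x": 0,"y": 0,"z": -0.6,"turn": 0,"grip": 1},
  {"x": 0,"y": 0,"z": 0,"turn": 0,"grip": 1},
])

```text
clock: 13.7
ee_pos: [0.5142, -0.0541, 0.2388]
orientation: [[0.963, -0.269, 0.003], [-0.269, -0.963, -0.0], [0.003, -0.001, -1.0]]
contact_force: [0.6, 0.0, -1.9]
opening: 0.013
grip_force: 78.6
```

```bash
python3 p.py .5416 .1632 .236 -1.85;python3 -c "
from h import *
im=get_image('scene');cv2.imwrite('pics/scene5.png',im[:,:,::-1])
cv2.imwrite('pics/c5.png',cv2.resize(im[165:225,300:370,::-1],None,fx=9,fy=9,interpolation=2))
"
```

```text
t 13.7 pos [ 0.5142 -0.0541  0.2388] ang -1.843 turn 0.042 xyz [ -1.675 -10.823   0.14 ] F [ 0.6  0.  -1.9] open 0.013 tilt [ 0.0031 -0.0003] q6 1.5
```

View pics/c5.png

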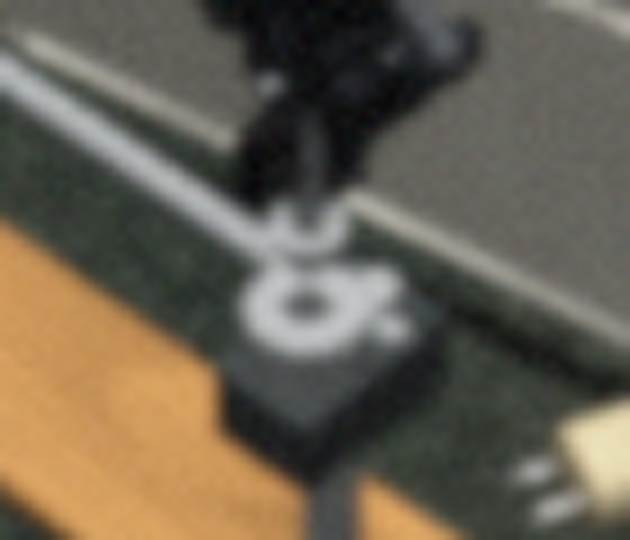

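The tongue now points along +x over the bar end (395,275), and the key hangs free above the boss with its flange at (310,230). Next: back to the socket.

carry_out([
  {"x": -0.152,"y": -0.984,"z": 0,"turn": 0,"grip": 1},
  {"x": -0.152,"y": -0.984,"z": 0,"turn": 0,"grip": 1},
  {"x": -0.152,"y": -0.984,"z": 0,"turn": 0,"grip": 1},
  {"x": -0.152,"y": -0.984,"z": 0,"turn": 0,"grip": 1},
  {"x": -0.152,"y": -0.984,"z": 0,"turn": 0,"grip": 1},
  {"x": -0.152,"y": -0.984,"z": 0,"turn": 0,"grip": 1},
  {"x": -0.152,"y": -0.984,"z": 0,"turn": 0,"grip": 1},
  {"x": -0.152,"y": -0.984,"z": 0,"turn": 0,"grip": 1},
])

```text
clock: 14.75
ee_pos: [0.5317, 0.1048, 0.2365]
orientation: [[0.963, -0.269, -0.001], [-0.269, -0.963, 0.0], [-0.001, -0.0, -1.0]]
contact_force: [0.4, -0.4, -2.3]
opening: 0.0134
grip_force: 78.6
```

carry_out([
  {"x": -0.152,"y": -0.984,"z": 0,"turn": 0,"grip": 1},
  {"x": -0.152,"y": -0.984,"z": 0,"turn": 0,"grip": 1},
  {"x": -0.152,"y": -0.984,"z": 0.1,"turn": 0,"grip": 1},
  {"x": 0,"y": 0,"z": 0.3,"turn": 0,"grip": 1},
  {"x": 0,"y": 0,"z": 0,"turn": 0,"grip": 1},
  {"x": 0,"y": 0,"z": 0,"turn": 0,"grip": 1},
])

```text
clock: 15.5
ee_pos: [0.5391, 0.1628, 0.229]
orientation: [[0.963, -0.269, -0.0], [-0.269, -0.963, -0.0], [-0.0, 0.0, -1.0]]
contact_force: [0.3, -0.1, -1.3]
opening: 0.0133
grip_force: 78.7
```

```bash
python3 p.py .5416 .1631 .1888 -1.843
```

```text
t 15.5 pos [0.5391 0.1628 0.229 ] ang -1.843 turn -0.002 xyz [ 0.116 -0.049  2.009] F [ 0.3 -0.1 -1.3] open 0.0133 tilt [-0.0003 -0.0003] q6 1.92
```

carry_out([
  {"x": 0.116,"y": -0.049,"z": 0.5,"turn": 0,"grip": 1},
  {"x": 0,"y": 0,"z": 0.5,"turn": 0,"grip": 1},
  {"x": 0,"y": 0,"z": 0,"turn": 0,"grip": 1},
  {"x": 0,"y": 0,"z": 0,"turn": 0,"grip": 1},
])

```text
clock: 16.0
ee_pos: [0.5416, 0.1636, 0.209]
orientation: [[0.963, -0.269, -0.0], [-0.269, -0.963, -0.0], [-0.0, 0.0, -1.0]]
contact_force: [0.1, 0.2, -1.0]
opening: 0.0128
grip_force: 78.7
```

```bash
python3 p.py .5416 .1631 .1888 -1.843
```

```text
t 16.0 pos [0.5416 0.1636 0.209 ] ang -1.843 turn 0.002 xyz [0.007 0.022 1.011] F [ 0.1  0.2 -1. ] open 0.0128 tilt [-0.0002 -0.    ] q6 1.92
```

carry_out([
  {"x": 0,"y": 0.02,"z": 0.2,"turn": 0,"grip": 1},
  {"x": 0,"y": 0,"z": 0.15,"turn": 0,"grip": 1},
  {"x": 0,"y": 0,"z": 0.15,"turn": 0,"grip": 1},
  {"x": 0,"y": 0,"z": 0,"turn": 0,"grip": 1},
])

```text
clock: 16.5
ee_pos: [0.5413, 0.1632, 0.1987]
orientation: [[0.963, -0.268, -0.001], [-0.268, -0.963, -0.0], [-0.001, 0.0, -1.0]]
contact_force: [-0.1, 0.5, -1.0]
opening: 0.0131
grip_force: 78.7
```

In the hole without resistance, so on down.

carry_out([
  {"x": 0,"y": 0,"z": 0.2,"turn": 0,"grip": 1},
  {"x": 0,"y": 0,"z": 0.2,"turn": 0,"grip": 1},
  {"x": 0,"y": 0,"z": 0.13,"turn": 0,"grip": 1},
  {"x": 0,"y": 0,"z": 0,"turn": 0,"grip": 1},
])

```text
clock: 17.0
ee_pos: [0.5415, 0.1632, 0.1889]
orientation: [[0.963, -0.268, 0.0], [-0.268, -0.963, -0.0], [0.0, 0.0, -1.0]]
contact_force: [-0.3, -1.0, 2.1]
opening: 0.0128
grip_force: 79.2
```

carry_out([
  {"x": 0,"y": 0,"z": 0,"turn": 0,"grip": 0.5},
  {"x": 0,"y": 0,"z": 0,"turn": 0,"grip": 0},
  {"x": 0,"y": 0,"z": 0,"turn": 0,"grip": 0},
  {"x": 0,"y": 0,"z": -0.8,"turn": 0,"grip": 0},
  {"x": 0,"y": 0,"z": -1,"turn": 0,"grip": 0},
  {"x": 0,"y": 0,"z": -1,"turn": 0,"grip": 0},
  {"x": 0,"y": 0,"z": -0.5,"turn": 0,"grip": 0},
])

```text
clock: 17.88
ee_pos: [0.5424, 0.1633, 0.257]
orientation: [[0.963, -0.268, 0.003], [-0.268, -0.963, 0.0], [0.003, -0.001, -1.0]]
contact_force: [0.3, -0.0, -0.5]
opening: 0.0855
grip_force: 0.0
```

```bash
cat > hk.py <<'E'
from h import *
t=np.linspace(0,np.pi,15)
def model(v,w):
    P=[]
    for y in(-.018,.018):
        P+= [(.014*np.cos(a),y,.070+.014*np.sin(a)) for a in t]+[(s*.014,y,0) for s in(-1,1)]
    for y in(-w,w): P+=[(s*.034,y,z) for s in(-1,1) for z in(.004,.021)]
    return stand(v,P)
ang=np.linspace(0,2*np.pi,24,endpoint=False);D=np.c_[np.cos(ang),np.sin(ang)]
box={"top":(388,173,40,40),"scene":(383,235,28,35)}
H={};full=sense()
for n,(x,y,w,h) in box.items():
    g=cv2.imread(f"pics/{n}0.png")[y:y+h,x:x+w].astype(int);k=5
    b=cv2.resize(g.astype(np.uint8),None,fx=k,fy=k,interpolation=cv2.INTER_CUBIC).astype(int)
    m=((b.min(2)>115)&(b.max(2)-b.min(2)<40)).astype(np.uint8)
    N,L,st,_=cv2.connectedComponentsWithStats(m)
    print(n,[tuple(s) for s in st[1:] if s[4]>30])
    ys,xs=np.where(m&np.isin(L,[i for i in range(1,N) if st[i,4]>60]));pix=np.c_[un((0,0),1,(0,0))[0]+xs,ys]
    H[n]=(un(pix,k,(x,y))@D.T).max(0)
def res(p):
    M=model(p[:3],p[3]);return np.hstack([(proj(n,M)@D.T).max(0)-H[n] for n in H])
s=min((least_squares(res,[.545,-.268,a,.014],loss="soft_l1",f_scale=.5,bounds=([.4,-.4,-1.,.008],[.7,-.1,.5,.018])) for a in(-.5,-.2)),key=lambda s:s.cost)
print(s.x.round(4),s.cost,s.fun.round(1))
out=[]
for n,(x,y,w,h) in box.items():
    k=10;b=cv2.resize(cv2.imread(f"pics/{n}0.png")[y:y+40,x:x+40],None,fx=k,fy=k,interpolation=2)
    for q in (proj(n,model(s.x[:3],s.x[3]))-[x,y]+.5)*k: cv2.circle(b,tuple(q.astype(int).tolist()),2,(0,0,255),-1)
    out.append(b)
cv2.imwrite("pics/hk.png",np.hstack(out))
print(full["clock"],full["ee_pos"],full["opening"])
E
python3 hk.py
```

```text
top [(np.int32(54), np.int32(32), np.int32(90), np.int32(78), np.int32(5155)), (np.int32(34), np.int32(123), np.int32(59), np.int32(45), np.int32(2076))]
scene [(np.int32(43), np.int32(28), np.int32(69), np.int32(66), np.int32(2732)), (np.int32(111), np.int32(98), np.int32(7), np.int32(7), np.int32(37)), (np.int32(18), np.int32(126), np.int32(44), np.int32(39), np.int32(984))]
[ 0.5419 -0.2684 -0.2338  0.008 ] 10.825708943226788 [-0.9 -0.6 -0.3 -1.1 -0.7 -0.3 -0.1  0.6  0.3 -0.2 -1.1 -0.7  0.2  2.1
  0.4 -0.   0.1  0.2  0.1  0.4  0.7  0.5 -0.  -0.5  0.5  0.9  4.   2.2
  1.1  0.4  0.4  1.1  1.7  2.5  2.3  1.6  0.7 -0.1  0.2 -0.  -0.1 -0.
 -0.2 -0.5 -1.  -0.2 -0.   0.2]
17.875 [0.54237674 0.16331755 0.25699861] 0.08546492932349364
```

View pics/hk.png

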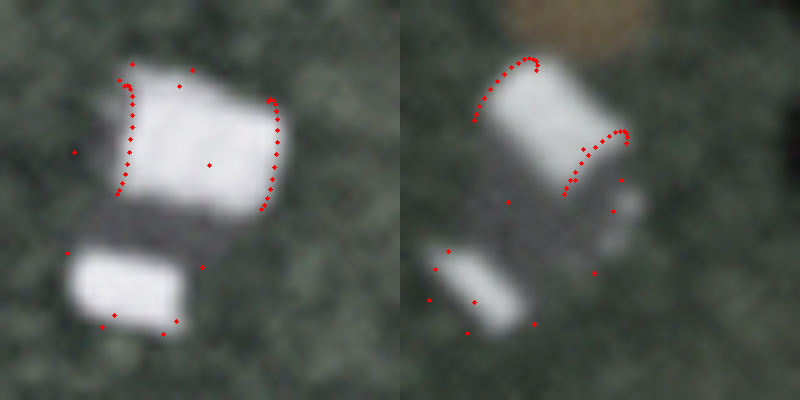

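The overlay shows bright bridge edges at (133,68)-(280,102) top and (535,58)-(628,128) scene. The fitted dots lie under-rotated, since the hull fit was spoilt by the unknown hook feet. I'll refit using only the bridge edges.

```bash
cat > hk2.py <<'E'
from h import *
t=np.linspace(0,np.pi,41)
P=np.array([(.014*np.cos(a),y,.070+.014*np.sin(a)) for y in(-.018,.018) for a in t])
box={"top":(388,173,40,40),"scene":(383,235,28,35)}
al={"top":np.arctan2(-.97,.23),"scene":np.arctan2(-.8,.6)}
for th in(105,115,130):
    C={}
    for n,(x,y,w,h) in box.items():
        b=cv2.resize(cv2.imread(f"pics/{n}0.png")[y:y+h,x:x+w],None,fx=5,fy=5,interpolation=cv2.INTER_CUBIC).astype(int)
        m=(b.min(2)>th).astype(np.uint8)
        N,L,st,_=cv2.connectedComponentsWithStats(m);i=1+st[1:,4].argmax();ys,xs=np.where(L==i)
        a=al[n]+np.array([-1.4,-1.0,-.5,-.3,-.15,0,.15,.3,.5,1.0,1.4]);D=np.c_[np.cos(a),np.sin(a)]
        C[n]=(D,(un(np.c_[xs,ys],5,(x,y))@D.T).max(0))
    def res(p): return np.hstack([(proj(n,stand(p,P))@C[n][0].T).max(0)-C[n][1] for n in C])
    s=least_squares(res,[.545,-.268,-.33],loss="soft_l1",f_scale=.4)
    print(th,s.x.round(4),round(s.cost,2),s.fun.round(1))
E
python3 hk2.py; python3 p.py .545 -.268 .2569 -.335
```

```text
105 [ 0.545  -0.2676 -0.3635] 1.77 [-0.7 -0.3 -0.1 -0.1 -0.2 -0.7  0.6  0.7  0.5 -0.5 -1.6  0.2  0.4  0.5
  0.3  0.1 -0.1 -0.4 -0.2 -0.   0.3  0.3]
115 [ 0.544  -0.268  -0.4284] 1.56 [-0.9 -0.5 -0.2 -0.1 -0.1 -0.5  0.1  0.3  0.3 -0.2 -1.   0.3  0.4  0.6
  0.5  0.3  0.2 -0.  -0.5 -0.2  0.4  0.6]
130 [ 0.5429 -0.2679 -0.4289] 1.64 [-0.5 -0.4 -0.2 -0.2 -0.2 -0.6 -0.1  0.3  0.3 -0.1 -0.8  0.6  0.5  0.7
  0.6  0.4  0.2  0.  -0.3 -0.1  0.5  1. ]
t 17.88 pos [0.5424 0.1633 0.257 ] ang -1.843 turn -8.637 xyz [-2.0324e+01  7.2140e+00  5.0000e-03] F [ 0.3 -0.  -0.5] open 0.0855 tilt [0.0034 0.0002] q6 1.92
```

```bash
python3 - <<'E'
from h import *
for n,a,b in(("browncap",(391,143),(406,206)),("green",(364,152),(385,206)),("moka",(441,150),(440,240)),("garlic",(369,235),(350,262)),("mug",(443,224),(405,290))): print(n,*tri(a,b))
E
python3 p.py .545 -.268 .2569 -.37
```

```text
browncap [ 0.63874718 -0.23238023  0.14505576] 0.002470789516980819
green [ 0.63396131 -0.16911666  0.11053203] 0.0008709677621988239
moka [ 0.62076146 -0.36379981  0.09435738] 0.0012584591621243868
garlic [ 0.44128809 -0.16363478  0.02585667] 0.002603406937233149
mug [ 0.44203336 -0.3494217   0.04435159] 0.0005538724643165676
t 17.88 pos [0.5424 0.1633 0.257 ] ang -1.843 turn -8.437 xyz [-2.0059e+01  7.9210e+00  5.0000e-03] F [ 0.3 -0.  -0.5] open 0.0855 tilt [0.0034 0.0002] q6 1.92
```

carry_out([
  {"x": 0,"y": 0,"z": 0,"turn": -0.96,"grip": 0},
  {"x": 0,"y": 0,"z": 0,"turn": -0.96,"grip": 0},
  {"x": 0,"y": 0,"z": 0,"turn": -0.96,"grip": 0},
  {"x": 0,"y": 0,"z": 0,"turn": -0.96,"grip": 0},
  {"x": 0,"y": 0,"z": 0,"turn": -0.96,"grip": 0},
  {"x": 0,"y": 0,"z": 0,"turn": -0.96,"grip": 0},
  {"x": 0,"y": 0,"z": 0,"turn": -0.96,"grip": 0},
  {"x": 0,"y": 0,"z": 0,"turn": -0.96,"grip": 0},
])

```text
clock: 18.88
ee_pos: [0.5414, 0.1632, 0.2547]
orientation: [[0.476, 0.879, -0.0], [0.879, -0.476, -0.0], [-0.0, -0.0, -1.0]]
contact_force: [0.5, 0.4, 0.5]
opening: 0.0851
grip_force: 0.0
```

carry_out([
  {"x": 0,"y": 0,"z": 0,"turn": -0.76,"grip": 0},
  {"x": -1,"y": 0.396,"z": 0,"turn": 0,"grip": 0},
  {"x": -1,"y": 0.396,"z": 0,"turn": 0,"grip": 0},
  {"x": -1,"y": 0.396,"z": 0,"turn": 0,"grip": 0},
  {"x": -1,"y": 0.396,"z": 0,"turn": 0,"grip": 0},
  {"x": -1,"y": 0.396,"z": 0,"turn": 0,"grip": 0},
  {"x": -1,"y": 0.396,"z": 0,"turn": 0,"grip": 0},
  {"x": -1,"y": 0.396,"z": 0,"turn": 0,"grip": 0},
])

```text
clock: 19.88
ee_pos: [0.5425, 0.0119, 0.2547]
orientation: [[0.361, 0.932, -0.0], [0.932, -0.361, 0.0], [0.0, -0.0, -1.0]]
contact_force: [-0.5, -0.0, -0.1]
opening: 0.0852
grip_force: 0.0
```

carry_out([
  {"x": -1,"y": 0.396,"z": 0,"turn": 0,"grip": 0},
  {"x": -1,"y": 0.396,"z": 0,"turn": 0,"grip": 0},
  {"x": -1,"y": 0.396,"z": 0,"turn": 0,"grip": 0},
  {"x": -1,"y": 0.396,"z": 0,"turn": 0,"grip": 0},
  {"x": -1,"y": 0.396,"z": 0,"turn": 0,"grip": 0},
  {"x": -1,"y": 0.396,"z": 0,"turn": 0,"grip": 0},
  {"x": -1,"y": 0.396,"z": 0,"turn": 0,"grip": 0},
  {"x": -1,"y": 0.396,"z": 0,"turn": 0,"grip": 0},
])

```text
clock: 20.88
ee_pos: [0.5439, -0.1608, 0.2545]
orientation: [[0.361, 0.932, -0.0], [0.932, -0.361, 0.0], [0.0, -0.0, -1.0]]
contact_force: [-0.3, 0.2, -0.2]
opening: 0.0854
grip_force: 0.0
```

carry_out([
  {"x": -1,"y": 0.396,"z": 0,"turn": 0,"grip": 0},
  {"x": -1,"y": 0.396,"z": 0,"turn": 0,"grip": 0},
  {"x": -1,"y": 0.396,"z": 0,"turn": 0,"grip": 0},
  {"x": -1,"y": 0.396,"z": 0,"turn": 0,"grip": 0},
  {"x": -1,"y": 0.396,"z": 0,"turn": 0,"grip": 0},
  {"x": 0,"y": 0,"z": 0,"turn": 0,"grip": 0},
  {"x": 0,"y": 0,"z": 0,"turn": 0,"grip": 0},
])

```text
clock: 21.75
ee_pos: [0.5448, -0.2666, 0.2544]
orientation: [[0.361, 0.933, -0.0], [0.933, -0.361, 0.001], [0.001, -0.0, -1.0]]
contact_force: [-0.2, 0.2, 0.4]
opening: 0.0853
grip_force: 0.0
```

```bash
python3 p.py .545 -.268 .040 -.37
python3 - <<'E'
from h import *
# key check: flange/handle in left head, compare to start frames
g=get_image("top");t=get_image("scene");cv2.imwrite("pics/top6.png",g[:,:,::-1]);cv2.imwrite("pics/scene6.png",t[:,:,::-1])
for n,im,P in(("scene",t,(.5400,.1637,.168)),("top",g,(.5400,.1637,.168))):
    u=proj(n,P)[0].astype(int);print(n,u);print(im[u[1]-9:u[1]+7,u[0]-9:u[0]+10].min(2))
E
```

```text
t 21.75 pos [ 0.5448 -0.2666  0.2544] ang -0.369 turn 0.004 xyz [-0.061  0.036 10.72 ] F [-0.2  0.2  0.4] open 0.0853 tilt [-0.0001  0.0006] q6 -0.29
scene [283 168]
[[ 43  36  29  27  22  17  18  16  15  11   7   3   1   7  22  32  54  76
   90]
 [ 35  25  19  18  18  16   2  12   5   1   6   2  12  18  23  35  53  76
   88]
 [ 23  19  13  19  11  16  15  10  11   6  10  12  21  32  43  57  65  74
   85]
 [ 26  18   4  14  16  17  15   8  12  14  10  30  39  54  63  66  73  76
   77]
 [ 36  29  14  14  23  23  15   7   5  15  24  34  56  66  71  74  77  75
   80]
 [ 48  35  25  12  19  15  15  22  28  28  38  50  64  72  72  75  70  78
   75]
 [ 49  42  33  20  16  32  38  45  51  50  57  69  83  77  77  75  73  74
   75]
 [ 46  46  40  33  34  47  65  82  85  74  77  94 113 106  87  71  72  72
   73]
 [ 49  52  46  45  57  71 105 121 117  91  89 117 146 137 105  82  72  72
   71]
 [ 51  52  56  65  69  86 125 148 140 108 105 134 159 153 114  81  75  71
   70]
 [ 56  58  67  69  77  93 124 157 162 139 134 154 166 147 105  79  71  68
   67]
 [ 58  62  69  72  77  86 111 146 158 159 1
[... 973 characters left out ...]
  10  34  85 145 192 205 194 151 106  88  86
   78]
 [ 44  37  34  46  50  42  18  17  25  55 120 170 201 204 173 126  87  84
   86]
 [ 50  40  36  45  46  32  22  10  14  44  84 148 194 205 184 132  96  85
   83]
 [ 54  38  38  49  52  33  22  13  23  45  86 139 186 205 188 131  88  80
   84]
 [ 45  34  42  53  45  28  17  20  41  72 100 147 192 204 181 128  92  87
   86]
 [ 35  37  48  55  46  22  19  34  77 119 155 181 202 199 164 113  85  85
   78]
 [ 33  40  53  51  40  25  26  58 116 175 195 203 201 181 136 103  87  79
   79]
 [ 31  39  53  56  37  30  28  69 142 196 205 200 183 150 106  85  86  86
   85]
 [ 29  40  49  48  37  27  27  72 129 178 182 166 141 108  86  83  90  86
   78]]
```

The key's flange shows at its starting place (scene about 284,168), so it is home. Down over the hook, with a check partway.

carry_out([
  {"x": -0.06,"y": 0.03,"z": 1,"turn": 0,"grip": 0},
  {"x": 0,"y": 0,"z": 1,"turn": 0,"grip": 0},
  {"x": 0,"y": 0,"z": 1,"turn": 0,"grip": 0},
  {"x": 0,"y": 0,"z": 1,"turn": 0,"grip": 0},
  {"x": 0,"y": 0,"z": 1,"turn": 0,"grip": 0},
  {"x": 0,"y": 0,"z": 1,"turn": 0,"grip": 0},
  {"x": 0,"y": 0,"z": 1,"turn": 0,"grip": 0},
  {"x": 0,"y": 0,"z": 0.7,"turn": 0,"grip": 0},
])

```text
clock: 22.85
ee_pos: [0.5445, -0.2681, 0.0989]
orientation: [[0.361, 0.932, -0.001], [0.932, -0.361, 0.001], [0.0, -0.001, -1.0]]
contact_force: [-0.4, 1.0, -0.1]
opening: 0.0855
grip_force: 0.0
```

carry_out([
  {"x": 0,"y": 0,"z": 1,"turn": 0,"grip": 0},
  {"x": 0,"y": 0,"z": 1,"turn": 0,"grip": 0},
  {"x": 0,"y": 0,"z": 0.8,"turn": 0,"grip": 0},
  {"x": 0,"y": 0,"z": 0.2,"turn": 0,"grip": 0},
  {"x": 0,"y": 0,"z": 0,"turn": 0,"grip": 0},
])

```text
clock: 23.48
ee_pos: [0.545, -0.2684, 0.0405]
orientation: [[0.361, 0.933, 0.0], [0.933, -0.361, -0.0], [-0.0, 0.0, -1.0]]
contact_force: [0.4, -0.1, 1.1]
opening: 0.0857
grip_force: 0.0
```

Close slowly, then lift a little.

carry_out([
  {"x": 0,"y": 0,"z": 0,"turn": 0,"grip": 0.3},
  {"x": 0,"y": 0,"z": 0,"turn": 0,"grip": 0.5},
  {"x": 0,"y": 0,"z": 0,"turn": 0,"grip": 0.6},
  {"x": 0,"y": 0,"z": 0,"turn": 0,"grip": 0.7},
  {"x": 0,"y": 0,"z": 0,"turn": 0,"grip": 0.8},
  {"x": 0,"y": 0,"z": 0,"turn": 0,"grip": 1},
  {"x": 0,"y": 0,"z": 0,"turn": 0,"grip": 1},
  {"x": 0,"y": 0,"z": 0,"turn": 0,"grip": 1},
], newtons=50)

```text
clock: 24.48
ee_pos: [0.545, -0.2685, 0.0409]
orientation: [[0.361, 0.933, 0.0], [0.933, -0.361, -0.0], [-0.0, 0.0, -1.0]]
contact_force: [-1.6, 1.4, 5.4]
opening: 0.0275
grip_force: 50.0
```

Run:
```python
from h import *
cv2.imwrite("pics/s7.png",get_image("scene")[:,:,::-1]);cv2.imwrite("pics/t7.png",get_image("top")[:,:,::-1])
s=sense();print(s["ee_pos"],s["opening"],s["grip_force"],s["contact_force"],s["torque"])
```

```text
[ 0.54499914 -0.2684593   0.04085853] 0.02743622932422879 50.01038239337504 [-1.70642639  0.70996916  4.69045461] [0.08736121 0.15657459 0.01496762]
```

Opening is 27.5 mm against 28 mm over the legs, so the hook is gripped square. Lift and carry.

carry_out([
  {"x": 0,"y": 0,"z": -0.5,"turn": 0,"grip": 1},
  {"x": 0,"y": 0,"z": -1,"turn": 0,"grip": 1},
  {"x": 0,"y": 0,"z": -1,"turn": 0,"grip": 1},
  {"x": 0,"y": 0,"z": -1,"turn": 0,"grip": 1},
  {"x": 0,"y": 0,"z": -1,"turn": 0,"grip": 1},
  {"x": 0,"y": 0,"z": -1,"turn": 0,"grip": 1},
  {"x": 0,"y": 0,"z": -1,"turn": 0,"grip": 1},
  {"x": 0,"y": 0,"z": -1,"turn": 0,"grip": 1},
])

```text
clock: 25.58
ee_pos: [0.5448, -0.2683, 0.1918]
orientation: [[0.361, 0.933, -0.0], [0.933, -0.361, 0.0], [0.0, -0.0, -1.0]]
contact_force: [0.3, 0.6, -0.8]
opening: 0.0275
grip_force: 49.3
```

carry_out([
  {"x": 0,"y": 0,"z": -1,"turn": 0,"grip": 1},
  {"x": 0,"y": 0,"z": -1,"turn": 0,"grip": 1},
  {"x": 0,"y": 0,"z": -1,"turn": 0,"grip": 1},
  {"x": 0,"y": 0,"z": -0.2,"turn": -0.7,"grip": 1},
  {"x": 0,"y": 0,"z": 0,"turn": -0.67,"grip": 1},
  {"x": 0,"y": 0,"z": 0,"turn": 0,"grip": 1},
  {"x": 0,"y": 0,"z": 0,"turn": 0,"grip": 1},
])

```text
clock: 26.45
ee_pos: [0.5449, -0.2683, 0.2546]
orientation: [[0.132, 0.991, -0.0], [0.991, -0.132, 0.0], [0.0, -0.0, -1.0]]
contact_force: [-0.8, 0.0, -0.9]
opening: 0.0274
grip_force: 49.3
```

```bash
python3 p.py .5568 .0504 .25 -.1305
```

```text
t 26.45 pos [ 0.5449 -0.2683  0.2546] ang -0.132 turn -0.01 xyz [15.878 -1.482  0.232] F [-0.8  0.  -0.9] open 0.0274 tilt [-0.0001  0.0001] q6 -0.52
```

carry_out([
  {"x": 1,"y": -0.093,"z": 0,"turn": 0,"grip": 1},
  {"x": 1,"y": -0.093,"z": 0,"turn": 0,"grip": 1},
  {"x": 1,"y": -0.093,"z": 0,"turn": 0,"grip": 1},
  {"x": 1,"y": -0.093,"z": 0,"turn": 0,"grip": 1},
  {"x": 1,"y": -0.093,"z": 0,"turn": 0,"grip": 1},
  {"x": 1,"y": -0.093,"z": 0,"turn": 0,"grip": 1},
  {"x": 1,"y": -0.093,"z": 0,"turn": 0,"grip": 1},
  {"x": 1,"y": -0.093,"z": 0,"turn": 0,"grip": 1},
])

```text
clock: 27.45
ee_pos: [0.551, -0.1064, 0.2545]
orientation: [[0.13, 0.992, 0.0], [0.992, -0.13, 0.0], [0.0, 0.0, -1.0]]
contact_force: [0.0, -0.2, -1.4]
opening: 0.0275
grip_force: 49.3
```

carry_out([
  {"x": 1,"y": -0.093,"z": 0,"turn": 0,"grip": 1},
  {"x": 1,"y": -0.093,"z": 0,"turn": 0,"grip": 1},
  {"x": 1,"y": -0.093,"z": 0,"turn": 0,"grip": 1},
  {"x": 1,"y": -0.093,"z": 0,"turn": 0,"grip": 1},
  {"x": 1,"y": -0.093,"z": 0,"turn": 0,"grip": 1},
  {"x": 1,"y": -0.093,"z": 0,"turn": 0,"grip": 1},
  {"x": 1,"y": -0.093,"z": 0,"turn": 0,"grip": 1},
  {"x": 0.88,"y": -0.09,"z": 0,"turn": 0,"grip": 1},
])

```text
clock: 28.45
ee_pos: [0.5567, 0.0518, 0.2545]
orientation: [[0.13, 0.992, -0.0], [0.992, -0.13, 0.0], [-0.0, -0.0, -1.0]]
contact_force: [-0.4, -0.9, 0.5]
opening: 0.0278
grip_force: 49.3
```

carry_out([
  {"x": 0,"y": 0,"z": 0,"turn": 0,"grip": 1},
  {"x": 0,"y": 0,"z": 0,"turn": 0,"grip": 1},
])

```text
clock: 28.7
ee_pos: [0.5568, 0.0501, 0.2545]
orientation: [[0.13, 0.991, 0.0], [0.991, -0.13, -0.0], [-0.0, 0.0, -1.0]]
contact_force: [-0.4, -0.7, -0.2]
opening: 0.0272
grip_force: 49.3
```

```bash
python3 p.py .5568 .0504 .1169 -.1305
```

```text
t 28.7 pos [0.5568 0.0501 0.2545] ang -0.13 turn 0.0 xyz [ 1.400e-02 -1.000e-03  6.879e+00] F [-0.4 -0.7 -0.2] open 0.0272 tilt [ 0.     -0.0005] q6 0.0
```

carry_out([
  {"x": 0,"y": 0,"z": 1,"turn": 0,"grip": 1},
  {"x": 0,"y": 0,"z": 1,"turn": 0,"grip": 1},
  {"x": 0,"y": 0,"z": 0.6,"turn": 0,"grip": 1},
  {"x": 0,"y": 0,"z": 0.4,"turn": 0,"grip": 1},
  {"x": 0,"y": 0,"z": 0.4,"turn": 0,"grip": 1},
  {"x": 0,"y": 0,"z": 0,"turn": 0,"grip": 1},
])

```text
clock: 29.45
ee_pos: [0.5565, 0.0504, 0.1861]
orientation: [[0.13, 0.991, -0.001], [0.991, -0.13, 0.0], [-0.0, -0.001, -1.0]]
contact_force: [-0.2, -0.2, -0.7]
opening: 0.0272
grip_force: 49.3
```

Feet are at z 0.145, below the bar's top, with no contact: the bar is in the gap. Lowering further.

carry_out([
  {"x": 0,"y": 0,"z": 0.8,"turn": 0,"grip": 1},
  {"x": 0,"y": 0,"z": 0.8,"turn": 0,"grip": 1},
  {"x": 0,"y": 0,"z": 0.8,"turn": 0,"grip": 1},
  {"x": 0,"y": 0,"z": 0.6,"turn": 0,"grip": 1},
  {"x": 0,"y": 0,"z": 0.25,"turn": 0,"grip": 1},
  {"x": 0,"y": 0,"z": 0,"turn": 0,"grip": 1},
])

```text
clock: 30.2
ee_pos: [0.5566, 0.0505, 0.1212]
orientation: [[0.13, 0.992, -0.0], [0.992, -0.13, 0.0], [-0.0, -0.0, -1.0]]
contact_force: [-0.1, 0.3, -1.5]
opening: 0.0277
grip_force: 49.3
```

carry_out([
  {"x": 0,"y": 0,"z": 0.1,"turn": 0,"grip": 1},
  {"x": 0,"y": 0,"z": 0.08,"turn": 0,"grip": 1},
  {"x": 0,"y": 0,"z": 0,"turn": 0,"grip": 1},
])

```text
clock: 30.58
ee_pos: [0.5568, 0.0505, 0.118]
orientation: [[0.13, 0.992, 0.0], [0.992, -0.13, -0.0], [0.0, 0.0, -1.0]]
contact_force: [-0.0, -0.1, -0.5]
opening: 0.0274
grip_force: 49.3
```

carry_out([
  {"x": 0,"y": 0,"z": 0.08,"turn": 0,"grip": 1},
  {"x": 0,"y": 0,"z": 0.04,"turn": 0,"grip": 1},
  {"x": 0,"y": 0,"z": 0,"turn": 0,"grip": 1},
  {"x": 0,"y": 0,"z": 0,"turn": 0,"grip": 1},
])

```text
clock: 31.08
ee_pos: [0.5576, 0.0503, 0.1166]
orientation: [[0.13, 0.992, 0.002], [0.992, -0.13, -0.0], [-0.0, 0.002, -1.0]]
contact_force: [-0.8, -0.5, 5.3]
opening: 0.0273
grip_force: 50.1
```

Contact at 5 N at the expected height. Release and rise.

carry_out([
  {"x": 0,"y": 0,"z": 0,"turn": 0,"grip": 0.6},
  {"x": 0,"y": 0,"z": 0,"turn": 0,"grip": 0.4},
  {"x": 0,"y": 0,"z": 0,"turn": 0,"grip": 0.2},
  {"x": 0,"y": 0,"z": 0,"turn": 0,"grip": 0.1},
  {"x": 0,"y": 0,"z": 0,"turn": 0,"grip": 0},
  {"x": 0,"y": 0,"z": -0.5,"turn": 0,"grip": 0},
  {"x": 0,"y": 0,"z": -0.8,"turn": 0,"grip": 0},
  {"x": 0,"y": 0,"z": -1,"turn": 0,"grip": 0},
])

```text
clock: 32.08
ee_pos: [0.5569, 0.0504, 0.163]
orientation: [[0.13, 0.992, 0.001], [0.992, -0.13, -0.0], [0.0, 0.001, -1.0]]
contact_force: [0.4, -0.0, -0.2]
opening: 0.0853
grip_force: 0.0
```

carry_out([
  {"x": 0,"y": 0,"z": -1,"turn": 0,"grip": 0},
  {"x": 0,"y": 0,"z": -1,"turn": 0,"grip": 0},
  {"x": 0,"y": 0,"z": -1,"turn": 0,"grip": 0},
  {"x": 0,"y": 0,"z": -1,"turn": 0,"grip": 0},
  {"x": 0,"y": 0,"z": -1,"turn": 0,"grip": 0},
  {"x": 0,"y": 0,"z": -1,"turn": 0,"grip": 0},
  {"x": 0,"y": 0,"z": 0,"turn": 0,"grip": 0},
  {"x": 0,"y": 0,"z": 0,"turn": 0,"grip": 0},
])

```text
clock: 33.08
ee_pos: [0.5565, 0.0505, 0.2812]
orientation: [[0.13, 0.992, -0.0], [0.992, -0.13, 0.0], [-0.0, -0.0, -1.0]]
contact_force: [-0.1, 0.3, -0.2]
opening: 0.0852
grip_force: 0.0
```

Run:
```python
from h import *
t=get_image("top");g=get_image("scene");cv2.imwrite("pics/s8.png",g[:,:,::-1]);cv2.imwrite("pics/t8.png",t[:,:,::-1])
s=sense();print(s["clock"],s["ee_pos"],s["opening"],s["contact_force"])
# hook bridge expected apex over bar middle, compare with start picture
for n,im in(("scene",g),("top",t)):
    u=proj(n,(.5568,.0504,.160))[0].round().astype(int);o=cv2.imread(f"pics/{n}0.png")
    sl=np.s_[u[1]-11:u[1]+12,u[0]-12:u[0]+13];print(n,u);print(im[sl].min(2)[::2,::2]);print(o[sl].min(2)[::2,::2])
# scene changes elsewhere (key/knob/garlic/mug)
o=cv2.imread("pics/scene0.png")[:,:,::-1].astype(int);d=np.abs(g.astype(int)-o).max(2)
for nm,(x,y) in dict(key=(284,158),knob=(334,199),garlic=(350,262),mug=(406,289),bar=(312,180)).items(): print(nm,np.percentile(d[y-8:y+9,x-10:x+11],[50,90,99]))
```

```text
33.175 [0.55615563 0.05049798 0.28045295] 0.08543985850948677 [ 0.31861162 -0.30628792 -0.76596814]
scene [314 181]
[[109 156 148 119  95  90  92  95  88  93  89  95  94]
 [138 100 119 152 139 116  96  91  94  90  95  91  95]
 [179 166 104  80 112 144 140 116  95  95  93  92  92]
 [116 168 174 131  80  78 113 140 131 106  93  91  89]
 [ 63  89 150 177 162 140 148 102 101 129 130 112  96]
 [ 61  53  70 121 182 200 194 173 115  80 101 140 152]
 [ 60  59  59  84 170 199 188 194 187 150  82  71 115]
 [ 54  52  51  69 118 164 180 196 194 164 101  49  52]
 [ 54  48  54  58  80 102 135 160 159 177 161  91  42]
 [ 56  61  56  58  75  81  91  99  91 127 168 173 124]
 [ 65  62  56  63  79  85  82  84  88  84 114 160 178]
 [ 87  70  64  67  82  81  86  83  82  86  99 126 127]]
[[113 160 148 117  99  95  92  95  91  93  93  94  95]
 [141  97 122 156 142 117  98  94  94  91  93  94  95]
 [182 166 108  83 113 147 140 113  97  95  97  94  93]
 [127 168 182 135  85  72 114 144 135 111  98  95  94]
 [ 61  95 149 176 167 101  65  69 103 131 130 108  95]
 [ 64  56  74 127 171 180 135  70  61  70 103 14
[... 1091 characters left out ...]
72  66  64  67  71  61  56  58]
 [ 63  65  78  81  68  77  76  71  74  76  68  69  51]
 [ 76  73  73  78  75  63  65  75  79  65  67  73  65]
 [ 85  74  64  85  84  59  71  87  82  79  73  84  81]
 [171 170 171 173 173 168 167 174 172 166 170 171 170]
 [220 222 218 223 218 221 222 223 222 222 223 222 224]
 [180 180 183 182 182 189 184 191 194 196 194 195 194]
 [111 111 116 112 114 115 117 121 130 125 127 130 129]
 [113 117 118 114 115 123 127 135 132 133 134 136 133]
 [117 119 119 116 122 132 131 137 136 132 137 132 130]
 [122 117 117 119 128 128 128 129 126 129 128 130 127]]
key [ 8.   44.   90.52]
knob [  5.    44.4  104.32]
garlic [3. 6. 9.]
mug [3.   6.   9.44]
bar [  6.    68.4  101.76]
```

The scene pixels show the hook's bridge on the bar at its middle (about 314,181). The rest of the bar, the garlic and the mug are unchanged. I'll let things settle and hand in.

carry_out([
  {"x": 0,"y": 0,"z": 0,"turn": 0,"grip": 0},
  {"x": 0,"y": 0,"z": 0,"turn": 0,"grip": 0},
  {"x": 0,"y": 0,"z": 0,"turn": 0,"grip": 0},
  {"x": 0,"y": 0,"z": 0,"turn": 0,"grip": 0},
  {"x": 0,"y": 0,"z": 0,"turn": 0,"grip": 0},
  {"x": 0,"y": 0,"z": 0,"turn": 0,"grip": 0},
  {"x": 0,"y": 0,"z": 0,"turn": 0,"grip": 0},
  {"x": 0,"y": 0,"z": 0,"turn": 0,"grip": 0},
])

```text
clock: 34.17
ee_pos: [0.5567, 0.0504, 0.2815]
orientation: [[0.13, 0.992, 0.0], [0.992, -0.13, -0.0], [-0.0, 0.0, -1.0]]
contact_force: [0.7, 0.2, 0.3]
opening: 0.0857
grip_force: 0.0
```

Run:
```python
from h import *
g=get_image("scene").astype(int);o=cv2.imread("pics/s8.png")[:,:,::-1].astype(int)
print("hook motion diff",np.abs(g-o)[170:200,300:330].max())
print(finish_job())
```

```text
hook motion diff 10
the job is handed in; nothing more can be done
None
```

I handed the job in at about 34 s, with the bar locked, the key back home in its socket, the double hook hung at mid-bar and the garlic and mug unmoved; the hand-in returned no verdict, so this rests on my own force and image checks.

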